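# Slide a moulded cover under the height-gauge bridge

## Robot

A 6-joint arm with a two-finger parallel gripper is mounted at the origin on a cart in front of the work surface, level with it; the furniture and walls round the work are solid. World frame = base frame: x ahead of the robot, y to its left, z up, the work surface at z = 0. Lengths are in m, angles in degrees, forces in N, time in s.
With the tool pointing down it reaches from about 0.325 to 1 m from the base axis. Payload 5.1 kg.
Tool frame: the origin (TCP) lies midway between the tips of the shut fingers; the grasp point (between the pads) lies 19 mm behind it; z points along the fingers, y is the line along which they close (so a half turn about z gives the same grasp; the last joint's range is limited). The gripper opens to 85 mm and grips with 20 to 120 N. Pads are 22 mm wide; open, the fingers measure 114 mm over their backs; the gripper's body (76 mm by 85 mm) begins 54 mm behind the grasp point. The pads swing forward as they close: fully open they stand 13 mm farther back than shut.
Start: joints at [-70.909, 7.093, 94.555, -0, 78.352, -4.733], TCP at [0.263, -0.595, 0.231] pointing down, gripper open.
Joint ranges: [-149.61, 149.61], [-58.7, 133.49], [1.44, 155.28], [-77.14, 257.14], [18.33, 153.61], [-166.67, 166.67]. Speed limits (degrees/s): [147.25, 147.25, 180, 180, 180, 180].

## Interface

Orientations are given as [roll, pitch, yaw] about the fixed x, y, z axes, in that order (R = Rz(yaw) Ry(pitch) Rx(roll)).
In Python, from station import manip gives the robot as it stands. Calls block until the motion is done:
- manip.movep(position, orientation): joint-space move of the TCP to a pose.
- manip.servo_line(position, rotation=None, feed=0.15, threshold=None): straight line of the TCP; rotation=None keeps the orientation; feed is the mean speed in m/s. With threshold (N) it stops when the force on the tool has changed by that much, and returns True; else False.
- manip.goto_joints(angles): joint-space move.
- manip.set_gripper(opening, f_grip=None): finger opening in m; f_grip is the grip in N (None keeps the last); returns when the fingers have stopped.
- manip.sleep(seconds).
- manip.inverse_kinematics(position, orientation): joint angles nearest the present ones, or None.
- manip.snapshot(name): name is "side" or "top" or "wrist"; returns a dict with "img" (420x560x3 uint8, red, green, blue), "mtx" (3x3 intrinsics, pixels), "R" (3x3) and "t" (3): a world point X has camera coordinates R X + t. Camera axes: x right, y down, z forward; pixel columns grow to the right and rows downward; lengths in m; the calibration is good to about 2 mm. A picture is of the moment at which its call begins. There is no depth.
A pose or a line that the arm cannot do raises manip.IKError and nothing moves.
- manip.hand_in(): hands the job in; it is judged then, once.
Readings, each from a call of its own:
- manip.current_t(): time.
- manip.current_joint_pos(): joint angles.
- manip.current_dq(): joint speeds.
- manip.current_tau(): joint torques, N m.
- manip.current_tcp_pos(): TCP position.
- manip.current_tool_rot(): TCP orientation.
- manip.current_wrist_force(): force on the tool from outside, world axes, zero at the start.
- manip.current_wrist_torque(): the same for the moment, N m.
- manip.current_width(): finger opening in m.
- manip.current_grasp_force(): force on a finger pad.
Only numpy, scipy, OpenCV 4.12 (cv2) and the standard library are available. Lean on these libraries where they do the work, as an engineer would, in place of code of your own. Each camera call takes 0.05 s, during which the arm holds its last target. There are 200 camera calls.

## Task

Check the height of the thin white cover: push it with the fingertips across the bench, squarely into the open mouth of the metal gauge and under its low bridge, until its leading edge rests flat against the end stop. Keep the cover flat on the bench all the way, never lifting or tipping it, bring it gently against the gauge, and do not push on the gauge itself. Leave the thicker white housing, the tape roll and the hex-key holder where they are.

Things in the scene. Friction and masses are not known exactly. Their poses are not given: they have to be found in the camera images.
- cover: Thin white moulded cover lying flat, loose, 128 (its x) x 150 (its y) x 13 mm high, about 85 g. Origin: centre of its underside; z up. The upper 3 mm is a plate of full size; the rim walls below stand 2 mm inside its edge. Too wide to grip: push it by its edges. Either y edge may lead into the gauge.
- gauge: Low dark steel height gauge fixed to the bench: bridge on two posts, side rails, end stop. Origin: on the bench under the middle of the bridge; z up; its +y is the way the cover goes in. The lane is 142 mm wide (x -71 to +71) between posts and between the 14 mm high rails behind them. Posts reach x = +-93 mm, 6 mm high feet (screws to 11 mm) x = +-119 mm. A seated cover's centre is at the origin.
- gauge_bridge (a point): Middle of the bridge's underside, 18 mm above the bench. The bridge is a flat bar 184 mm along the gauge's x, 40 mm along its y (y -20 to +20 mm), top at 32 mm, screw heads to 36 mm.
- gauge_mouth (a point): Middle of the mouth on the bench, at y = -56 mm of the gauge: here the lane is about 180 mm wide between two 14 mm high guides that narrow it to about 141 mm at the posts.
- gauge_stop (a point): Middle of the end stop's face on the bench, at y = +75 mm of the gauge. The stop is 18 mm high. A seated cover touches it and its trailing edge lies at y = -75 mm, 55 mm in front of the bridge.
- housing: Bystander: thicker white ventilated housing, 135 x 135 x 22 mm, loose, lying flat at the right; too high for the bridge. Origin: centre of its underside.
- tape: Bystander: roll of black tape lying flat, 62 mm across, 19 mm high, loose. Origin: centre of its underside.
- hex_keys: Bystander: red hex-key holder lying flat, 28 (its x) x 95 (its y) x 23 mm, loose. Origin: centre of its underside.

How it is judged (in metres and radians):
At the end, for the whole second after the job is handed in: The cover lies flat and still under the bridge between the rails, its leading edge within 5 mm of the end stop and square to it within 0.06 rad; the bystanders are within 20 mm of where they were (y of cover in the frame of gauge between -0.005 and 0.004 m and x of cover in the frame of gauge between -0.009 and 0.009 m and angle between the y axis of cover and the y axis of gauge, either way round below 0.06 rad and angle between cover's own z axis and vertical below 0.03 rad and height (world z) of cover below 0.003 m and linear speed of cover below 0.01 m/s and distance of each of housing, tape, hex_keys from where it was at the start of the episode below 0.02 m); the robot touches nothing.
It fails at once if the cover is lifted more than 12 mm or tipped by more than 0.12 rad (height (world z) of cover above 0.012 m or angle between cover's own z axis and vertical above 0.12 rad).
It fails at once if the cover is rammed against the gauge with more than 40 N (contact force between cover and gauge above 40 N).
It fails at once if the fingers or the arm push on the gauge with more than 10 N (contact force between any of the fingers, the arm and gauge above 10 N).
It fails at once if a bystander is moved by more than 20 mm (distance of any of housing, tape, hex_keys from where it was at the start of the episode above 0.02 m).
It also fails if it takes over 72 s, if anything falls off the work surface, if the arm or the gripper's body presses on something with over 40 N, if the wrist force passes 120 N, or if a joint passes its speed limit or range.

## Working session

There is one attempt and no reset: what is moved stays moved. The work goes in short steps, each a Python script; the robot and the scene stay as the last script left them, time stands still between calls to the robot, and variables do not carry over. Pictures are saved under pics/ and viewed, at most 10 in all, crops included, and the job is handed in when it is done.

```bash
mkdir -p pics
cat > h.py <<'E'
import numpy as np, cv2, pickle
from station import manip
def snap(n,f):
    s=manip.snapshot(n); cv2.imwrite(f'pics/{f}.png',cv2.cvtColor(s['img'],cv2.COLOR_RGB2BGR)); pickle.dump(s,open(f'pics/{f}.pkl','wb')); return s
def px2w(s,u,v,z):
    d=s['R'].T@np.linalg.inv(s['mtx'])@np.array([u,v,1.]); c=-s['R'].T@s['t']; return (c+d*(z-c[2])/d[2])[:3]
def load(f): return pickle.load(open(f'pics/{f}.pkl','rb'))
E
python3 - <<'E'
from h import *
for n in('top','side'):
    s=snap(n,n+'0'); print(n,-s['R'].T@s['t'],s['mtx'][0,0])
s=load('top0');im=cv2.cvtColor(s['img'],cv2.COLOR_RGB2BGR)
cv2.imwrite('pics/top0b.png',cv2.resize(im,(800,600),interpolation=cv2.INTER_CUBIC))
E
```

```text
top [ 0.44029488 -0.09049248  1.22558192] 406.49868777019987
side [1.26179285 0.28784139 1.21126399] 496.78068281446707
```

View pics/top0b.png

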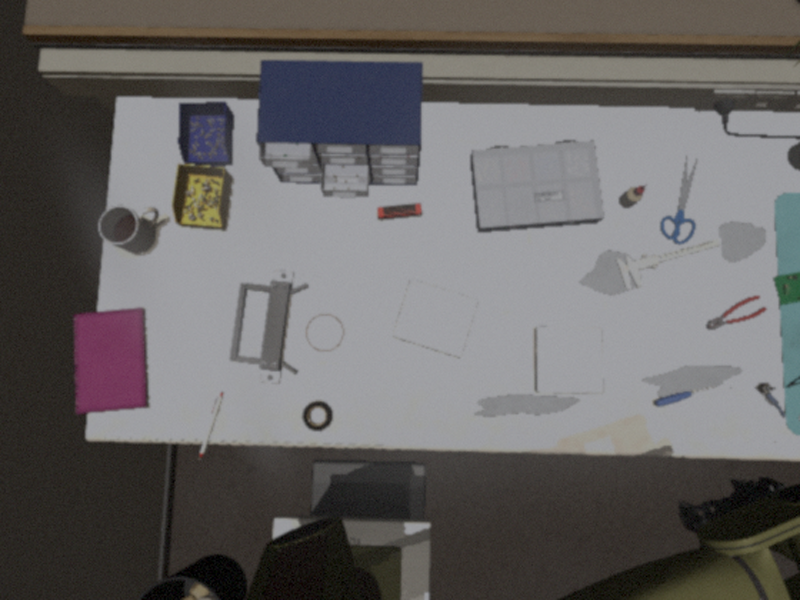

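View pics/side0.png

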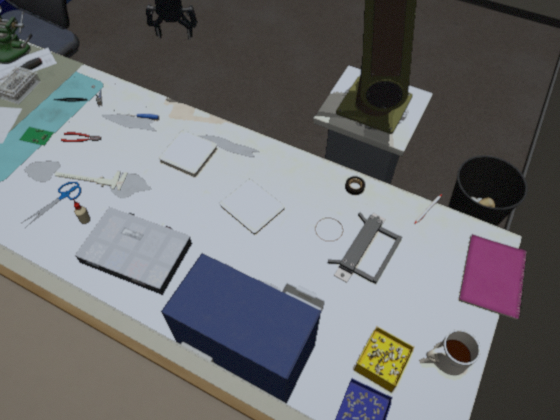

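The top view (800x600) shows the cover at about (436,318), the gauge at (265,325) with its mouth facing right, the housing at (570,360), the tape at (318,415) and the hex keys at (400,211). I'll enlarge it to read off corners.

Run:
```python
from h import *
s=load('top0');im=cv2.cvtColor(s['img'],cv2.COLOR_RGB2BGR)
def crop(u0,v0,w,h,f,lo,hi):
    c=im[v0:v0+h,u0:u0+w].astype(float); c=np.clip((c-lo)/(hi-lo)*255,0,255).astype(np.uint8)
    k=800//w; c=cv2.resize(c,None,fx=k,fy=k,interpolation=cv2.INTER_CUBIC)
    for i in range(0,w,10): cv2.putText(c,str(u0+i),(int((i+.5)*k),8),0,.3,(0,0,255)); cv2.line(c,(int((i+.5)*k),10),(int((i+.5)*k),16),(0,0,255))
    for i in range(0,h,10): cv2.putText(c,str(v0+i),(0,int((i+.5)*k)),0,.3,(0,0,255))
    cv2.imwrite(f'pics/{f}.png',c)
crop(155,180,80,60+30,'g',20,220) if 0 else crop(155,185,100,75,'g',20,230)
crop(265,185,80,60+8,'c',150,220)
```

```text
(no output)
```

View pics/g.png

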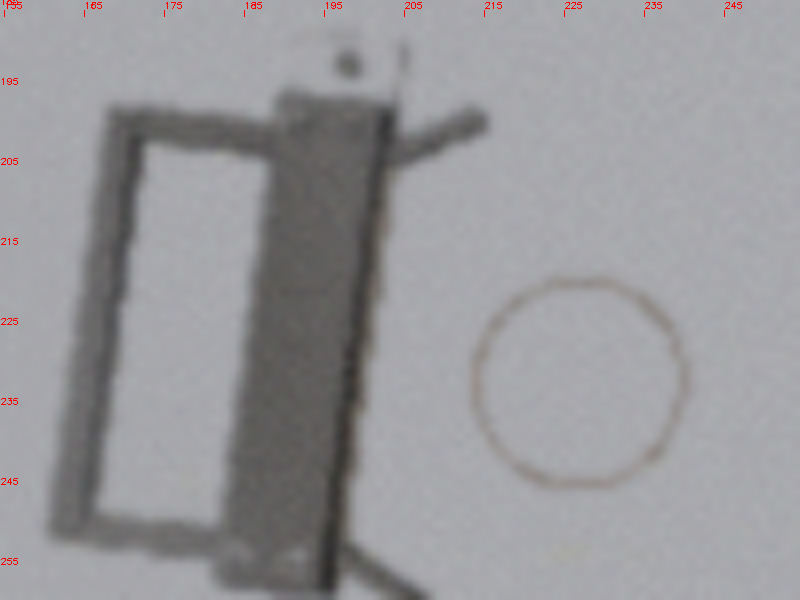

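View pics/c.png

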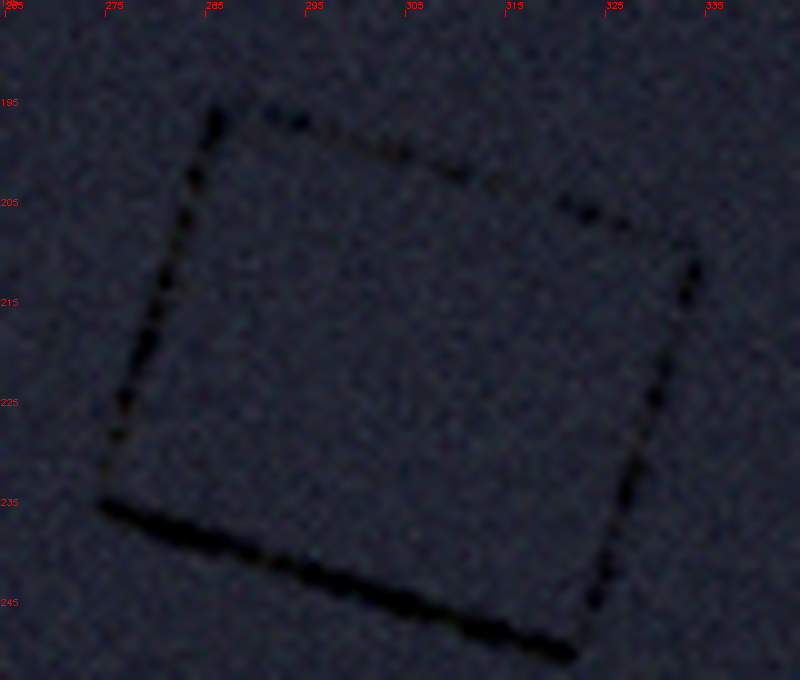

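The crop shows cover corners at about TL (286.3,195.3), TR (334.3,209), BR (322.2,250) and BL (274.5,235). The gauge stop face base runs from crop (143,145) to (97,515), and the bridge top is a clear quad. I'll fit both poses from these.

```bash
cat > fit.py <<'E'
from h import *
from scipy.optimize import least_squares
def fit(s,obs,x0):
    # obs: list of (u,v, local xyz)
    O=np.array(obs,float)
    def proj(p):
        c,sn=np.cos(p[2]),np.sin(p[2]); L=O[:,2:]
        X=np.c_[p[0]+c*L[:,0]-sn*L[:,1],p[1]+sn*L[:,0]+c*L[:,1],L[:,2]]
        q=(s['mtx']@(s['R']@X.T+s['t'][:,None])).T; return q[:,:2]/q[:,2:]
    r=least_squares(lambda p:(proj(p)-O[:,:2]).ravel(),x0); return r.x,np.round((proj(r.x)-O[:,:2]),1)
E
python3 - <<'E'
from fit import *
s=load('top0')
g=lambda x,y:(155+x/8-.5,185+y/8-.5)
# gauge +y = image left; x = z-axis right-handed: from y (left) -> x is image up
G=[(*g(143,145),.071,.075,0),(*g(97,515),-.071,.075,0),(*g(280,95),.092,.020,.032),(*g(215,580),-.092,.020,.032),(*g(378,100),.092,-.02,.032),(*g(322,592),-.092,-.02,.032)]
c=lambda x,y:(265+x/10-.5,185+y/10-.5)
C=[(*c(218,108),.064,.075,.012),(*c(698,245),.064,-.075,.012),(*c(577,655),-.064,-.075,.012),(*c(100,505),-.064,.075,.012)]
p,r=fit(s,G,[.4,.2,0]);print('gauge',p,np.degrees(p[2]));print(r.tolist())
p,r=fit(s,C,[.4,0,0]);print('cover',p,np.degrees(p[2]));print(r.tolist())
for n,u,v in(('tape',318,415),('hex',400,211),('hous',570,360)): print(n,px2w(s,u*.7,v*.7,.02))
print(s['R'])
E
```

```text
gauge [ 0.53994694  0.17022854 -0.07071173] -4.051483605771774
[[0.2, -0.1], [0.0, 0.0], [-0.6, -0.7], [-0.1, 0.5], [0.4, -0.1], [0.1, 0.3]]
cover [ 0.56374973 -0.16264244 -0.27087145] -15.519790971933551
[[0.1, -0.4], [-0.0, 0.1], [0.3, 0.0], [-0.4, 0.3]]
tape [0.35687199 0.07325041 0.02      ]
hex [ 0.78948207 -0.08482814  0.02      ]
hous [ 0.48133205 -0.44126412  0.02      ]
[[ 0.02466025 -0.99956564 -0.01613693]
 [-0.99143693 -0.02238273 -0.12865391]
 [ 0.12823684  0.01917138 -0.99155825]]
```

```bash
cat >> h.py <<'E'
G0=np.array([.53995,.17023]); GY=-4.05; a=np.radians(GY); GX=np.array([np.cos(a),np.sin(a)]); GV=np.array([-np.sin(a),np.cos(a)])
def gw(x,y,z): return [*(G0+x*GX+y*GV),z]
E
python3 - <<'E'
from h import *
for yaw in(GY,GY+180): 
    q=manip.inverse_kinematics(gw(.155,-.33,.06),[180,0,yaw]); print(yaw,q)
for yaw in(GY+90,GY-90): print(yaw,manip.inverse_kinematics(gw(0,-.44,.06),[180,0,yaw]),manip.inverse_kinematics(gw(0,-.086,-.008),[180,0,yaw]))
E
```

```text
-4.05 [-1.86428213e+01  2.07339355e+01  9.56894136e+01 -2.54444375e-14
  6.35766509e+01  7.54071787e+01]
175.95 [ -18.64282131   20.73393551   95.68941357    0.           63.57665092
 -104.59282131]
85.95 [-33.17737309   7.43677635 111.78281302   0.          60.78041063
 -29.12737309] [ 3.29708942e+00  9.30252702e+00  1.17613010e+02 -2.54444375e-14
  5.30844633e+01  7.34708942e+00]
-94.05 [-3.31773731e+01  7.43677635e+00  1.11782813e+02 -2.54444375e-14
  6.07804106e+01  1.50872627e+02] None
```

Run:
```python
from h import *
R=[180,0,GY]
manip.movep(gw(.155,-.33,.06),R)
print(manip.current_width(),manip.current_wrist_force())
print('touch',manip.servo_line(gw(.155,-.33,-.008),feed=.05,threshold=4),manip.current_tcp_pos())
print('side',manip.servo_line(gw(.078,-.33,-.008),feed=.05,threshold=8),manip.current_tcp_pos(),manip.current_wrist_force())
manip.servo_line(gw(.10,-.33,-.008)); manip.servo_line(gw(.11,-.33,.08),feed=.2)
manip.movep(gw(0,-.46,.15),[180,0,GY+90])
print(manip.current_t())
s=snap('top','top1')
im=cv2.cvtColor(s['img'],cv2.COLOR_RGB2BGR)[185:260,260:360].astype(float)
cv2.imwrite('pics/c1.png',cv2.resize(np.clip((im-130)/90*255,0,255).astype(np.uint8),None,fx=8,fy=8,interpolation=cv2.INTER_CUBIC))
```

```text
0.08587384578795566 [ 0.47815319  0.5682465  -1.32374148]
touch False [ 0.67161126 -0.17000046 -0.00747166]
side False [ 0.59458151 -0.1644791  -0.00800298] [0.90813741 0.46605901 0.35666216]
8.0
```

View pics/c1.png

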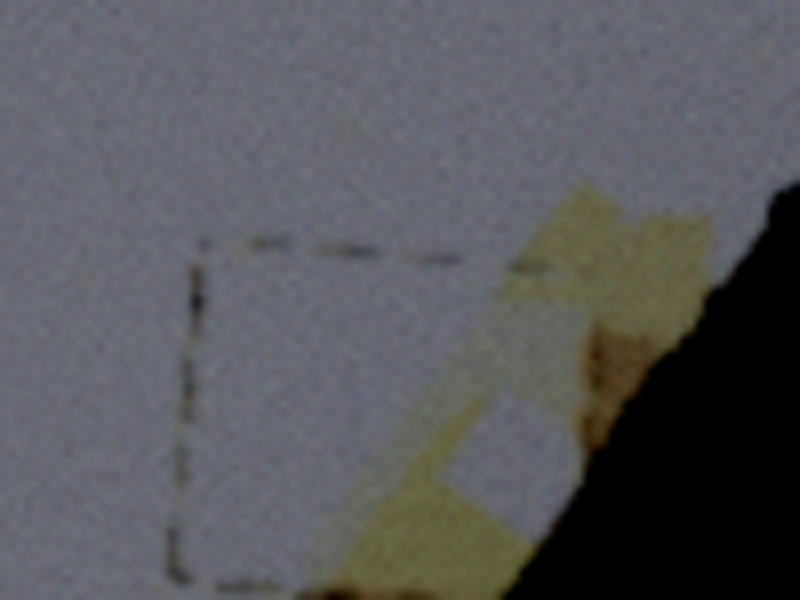

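The cover is now nearly square: TL at crop (198,243), BL at (173,582), top edge running to (550,267).

Run:
```python
from fit import *
s=load('top1'); c=lambda x,y:(260+x/8-.5,185+y/8-.5)
L=352/ (150/ .003015)*0+0
p,r=fit(s,[(*c(198,243),.064,.075,.012),(*c(173,582),-.064,.075,.012)],[.53,-.16,-.07])
t=c(550,267); w=px2w(s,*t,.012); w0=px2w(s,*c(198,243),.012)
print(p,np.degrees(p[2]),r.tolist(),'top edge yaw',np.degrees(np.arctan2(w[0]-w0[0],w0[1]-w[1])))
d=p[:2]-G0; print('gauge frame',d@GX,d@GV)
```

```text
[ 0.51714058 -0.17379414 -0.052094  ] -2.9847665961300938 [[0.0, -0.2], [-0.0, 0.2]] top edge yaw -2.625528433052012
gauge frame 0.0015449307261177386 -0.3447760070120858
```

Run:
```python
from h import *
R=[180,0,GY+90]
manip.movep(gw(0.001,-.46,.06),R)
print(manip.servo_line(gw(.001,-.46,-.008),feed=.06,threshold=4))
print(manip.servo_line(gw(0,-.236,-.008),feed=.06,threshold=6),manip.current_wrist_force(),manip.current_t())
s=snap('top','top2')
im=cv2.cvtColor(s['img'],cv2.COLOR_RGB2BGR)[185:260,170:290].astype(float)
cv2.imwrite('pics/c2.png',cv2.resize(np.clip((im-90)/130*255,0,255).astype(np.uint8),(800,500),interpolation=cv2.INTER_CUBIC))
```

```text
False
False [-0.00421621 -0.0872592   1.27869589] 13.6667
```

View pics/c2.png

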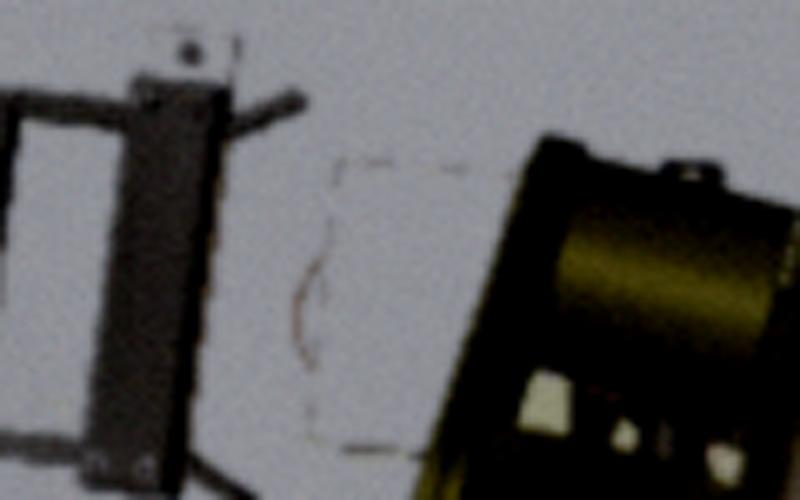

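Cover is square ahead of the mouth, with its leading corners at crop (340,160) and (312,445) and the guides starting near (300,100) and (250,495).

Run:
```python
from fit import *
s=load('top2'); c=lambda x,y:(170+x/6.6667-.5,185+y/6.6667-.5)
p,r=fit(s,[(*c(340,160),.064,.075,.012),(*c(312,445),-.064,.075,.012)],[.53,-.0,-.07])
d=p[:2]-G0; print(np.degrees(p[2]),r.tolist(),'gauge frame',d@GX,d@GV)
for q,z in(((340,160),.012),((312,445),.012),((303,97),.014),((250,497),.014),((232,137),.014),((192,458),.014)):
    w=px2w(s,*c(*q),z)[:2]-G0; print(q,w@GX,w@GV)
```

```text
-3.2279203013941227 [[-0.0, 0.1], [0.0, -0.1]] gauge frame 0.001546062679319199 -0.1512035248544477
(340, 160) 0.06491637121425319 -0.075277643870423
(312, 445) -0.06395278401201054 -0.07714295397293379
(303, 97) 0.09176723902437743 -0.05562729109014747
(250, 497) -0.08949870351654832 -0.052520500728674785
(232, 137) 0.0705607900552795 -0.02561137881693575
(192, 458) -0.07480162576295545 -0.024689693544883727
```

Run:
```python
from h import *
print(manip.servo_line(gw(-.001,-.10,-.008),feed=.05,threshold=6),manip.current_wrist_force())
hit=manip.servo_line(gw(-.001,-.078,-.008),feed=.012,threshold=4)
w=np.array(manip.current_tcp_pos())[:2]-G0; print(hit,w@GX,w@GV,manip.current_wrist_force(),manip.current_t())
if hit:
    manip.servo_line(gw(-.001,-.11,-.008),feed=.03); manip.servo_line(gw(-.001,-.16,.10)); manip.movep(gw(0,-.36,.25),[180,0,GY+90])
s=snap('top','top3')
im=cv2.cvtColor(s['img'],cv2.COLOR_RGB2BGR)[185:260,150:270].astype(float)
cv2.imwrite('pics/c3.png',cv2.resize(np.clip((im-50)/170*255,0,255).astype(np.uint8),(800,500),interpolation=cv2.INTER_CUBIC))
```

```text
False [-0.16483863 -0.43125637 -0.08245435]
True -0.0013274102470443752 -0.08582084384780626 [ 0.45218593 -1.56565496  0.5546549 ] 17.7667
```

View pics/c3.png

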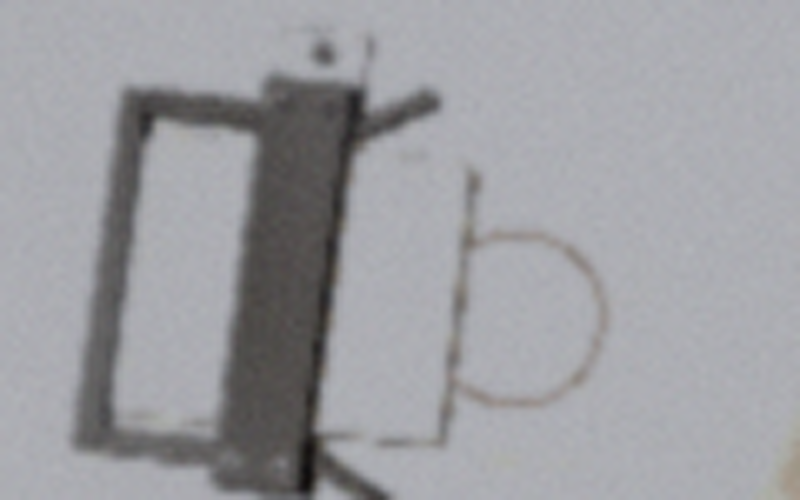

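The cover lies under the bridge with its trailing edge from crop (474,172) to (443,441), and it hides the dark face of the stop.

Run:
```python
from fit import *
s=load('top3'); c=lambda x,y:(150+x/6.6667-.5,185+y/6.6667-.5)
p,r=fit(s,[(*c(474,172),.064,-.075,.012),(*c(443,441),-.064,-.075,.012)],[.53,.17,-.07])
d=p[:2]-G0; print(np.degrees(p[2])-GY,r.tolist(),'gauge frame',d@GX,d@GV)
# stop face top edge at z=.018 vs. observed contact line
for q in((148,125),(113,420)): w=px2w(s,*c(*q),.012)[:2]-G0; print(w@GX,w@GV)
```

```text
-0.08289181467166973 [[0.1, -1.0], [-0.1, 1.0]] gauge frame -0.0012024962814586382 -0.0010401566930289359
0.06708010941421062 0.07406490572706365
-0.06701484139558488 0.07275725275800318
```

```bash
python3 -c "
from h import *
print(manip.current_t(), manip.hand_in())"
```

```text
the job is handed in; nothing more can be done
20.6917 None
```

I pushed the cover under the bridge until it met the end stop and handed the job in at about 20.7 s; by the last top picture its centre is about 1 mm from the seated position and it is square to the stop within about 0.1°, but no verdict came back.

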